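# Put the curling-wand barrel away in its matching socket

## Robot

A 6-joint arm with a two-finger parallel gripper is mounted at the origin on the work surface. World frame = base frame: x ahead of the robot, y to its left, z up, the work surface at z = 0. Lengths are in m, angles in rad, forces in N, time in s.
With the tool pointing down it reaches from about 0.3 to 0.85 m from the base axis. Payload 5.4 kg.
Tool frame: the origin (TCP) lies on the mounting face of the last link; the fingertips stand tip_extent ahead of it and the grasp point (between the pads) lies 155 mm ahead of it (tip_extent is the distance from the TCP to the fingertips, in m); z points along the fingers, y is the line along which they close (so a half turn about z gives the same grasp; the last joint's range is limited). The gripper opens to 85 mm and grips with 20 to 120 N. Pads are 22 mm wide; open, the fingers measure 114 mm over their backs; the gripper's body (76 mm by 85 mm) begins 54 mm behind the grasp point. The pads swing forward as they close: fully open they stand 13 mm farther back than shut.
Start: joints at [1.08, 0.158, 1.597, -0, 1.386, -0.21], TCP at [0.159, 0.552, 0.405] pointing down, gripper open.
Joint ranges: [-2.91, 2.91], [-0.94, 2.29], [0.18, 2.7], [-1.29, 4.43], [0.17, 2.64], [-3, 3]. Speed limits (rad/s): [2.57, 2.57, 3.14, 3.14, 3.14, 3.14].

## Interface

Orientations are given as a unit quaternion [x, y, z, w].
In Python, from workcell import * gives the robot as it stands.
- The arm moves only by the tool send_rows, never from a script. Its argument "moves" is a list of rows, each a list of 6 numbers: the shift along the tool's x, y, z in units of 0.2 m (1.0 is 0.2 m), then the turn, a rotation vector about the tool's x, y, z in units of 90 degrees (1.0 is 90 degrees). A call has 1 to 5 rows; each row is the pose to reach, as a shift and turn from the pose commanded when the call began, along the tool's axes at that moment; what a row does not reach only later rows make up. A row lasts 1/10 s, in which the tool goes at most 50 mm and 8.59 degrees, less where a joint would pass 70% of its speed; a pose out of reach is approached as far as the arm can. A call with a number of a shift or a turn outside -1 to 1 is refused whole. A call with a gripper value outside its range is refused whole. "hand" is the closure, from -1 (fully open) to 1 (shut), set as the call begins (left out, the last holds). The fingers move at their own pace and stop on an object; "force" is the grip in N (left out, the last holds). Time passes only in rows, so rows that repeat a pose let the fingers close. It gives the time, the measured TCP pose, the force, the opening and the grip force at its end, in the units of the state.
- get_obs(): the state, without advancing time (a new reading comes with each control period).
- camera(name): name is "scene" or "top" or "wrist"; returns the picture (400x640x3 uint8, red, green, blue); there is no depth.
- camera_model(name): a dict with "fx", "fy", "cx", "cy" (pixels), "k1" (the pictures are not rectified: a ray, as slopes to the right and down, at radius r is drawn at 1 + k1 r^2 times it, then the intrinsics apply), "R" (3x3) and "t" (3): a world point X has camera coordinates R X + t. Camera axes: x right, y down, z forward; pixel columns grow to the right and rows downward; lengths in m; the calibration is good to about 2 mm. A picture is of the moment at which its call begins: read the wrist's pose just before it. camera_model takes no time and is no camera call; for the wrist camera it gives the pose at the moment of the call.
- hand_in(): hands the job in; it is judged then, once.
The state is a dict: "clock": time; "joint_positions": joint angles; "joint_velocities": joint speeds; "joint_efforts": joint torques, N m; "tool_pos": TCP position; "ee_rot": TCP orientation; "ft_force": force on the tool from outside, world axes, zero at the start; "torque": the same for the moment, N m; "gripper_width": opening from 0.0 (shut) to 1.0 (fully open); "grasp_force": force on a finger pad.
Only numpy, scipy, OpenCV 4.12 (cv2) and the standard library are available. Lean on these libraries where they do the work, as an engineer would, in place of code of your own. Each camera call takes 0.05 s, during which the arm holds its last target. There are 200 camera calls.

## Task

Put the curling-wand barrel that stands on the round black heat mat away in the socket of the graded dock that matches its diameter, fully home on the socket's floor, and let go of it. The socket strip can shift in its tray, so feel for the hole with light pressure (well under 25 N) rather than forcing the barrel. Leave the other two barrels, the cup and the travel case where they stand.

Things in the scene. Friction and masses are not known exactly. Their poses are not given: they have to be found in the camera images.
- dock: the dock's fixed grey tray, 86 mm (x) by 320 mm (y), walls 30 mm high; origin at the centre of its underside, z up, y along the row. A white socket strip, 72 by 284 mm, lies in it and slides along y up to 12 mm either way from centred, against about 8 N of friction. It starts anywhere in that play; the strip's own place is not measured, only the tray's
- dock_row (a point): point fixed on the tray, 60 mm above its underside, level with the strip's flat top. Five upright round sockets for 14, 18, 22, 26, 30 mm barrels lie at x = 0, y = -100, -50, 0, +50, +100 mm from here when the strip is centred (axes as the tray). Each hole is 2 mm wider than its barrel, with a 1 mm chamfer at the mouth and a flat floor 45 mm below the strip's top
- b18_mid (a point): loose upright curling-wand barrel: aluminium rod 18 mm in diameter, 73 mm long, 1 mm chamfer at the foot, under a black collar 28 mm in diameter, 32 mm high (the same on all three barrels); 105 mm tall, about 80 g. Point on the axis half-way up, 52.5 mm above the foot; the collar's middle, the place to grip, is 36.5 mm higher; z up the barrel. Any of the three may be on the mat
- b22_mid (a point): loose upright curling-wand barrel: aluminium rod 22 mm in diameter, 73 mm long, 1 mm chamfer at the foot, under a black collar 28 mm in diameter, 32 mm high (the same on all three barrels); 105 mm tall, about 80 g. Point on the axis half-way up, 52.5 mm above the foot; the collar's middle, the place to grip, is 36.5 mm higher; z up the barrel. Any of the three may be on the mat
- b26_mid (a point): loose upright curling-wand barrel: aluminium rod 26 mm in diameter, 73 mm long, 1 mm chamfer at the foot, under a black collar 28 mm in diameter, 32 mm high (the same on all three barrels); 105 mm tall, about 80 g. Point on the axis half-way up, 52.5 mm above the foot; the collar's middle, the place to grip, is 36.5 mm higher; z up the barrel. Any of the three may be on the mat
- mat: round black heat mat, 90 mm in diameter, 1 mm thick, flat on the vanity, with a small hanging tab; origin at its centre. The barrel to put away stands on it within 10 mm of its centre (and stands at vanity height); the other two stand off the mat, more than 90 mm from its centre
- cup: white ceramic toothbrush cup, 72 mm across the rim, 100 mm high, loose; origin at the centre of its underside; a bystander
- case: closed grey plastic travel case, 90 by 170 by 45 mm, loose; origin at the centre of its underside; a bystander

How it is judged:
At the end, for the whole second after the job is handed in: The barrel from the mat stands in the socket of its size: foot within 4 mm of the floor, within 8 mm across and 16 mm along the row of the centred socket (strip play allowed), upright within 0.1 rad; the other two stand upright off the mat, moved under 15 mm (((x of b18_mid in the frame of dock between -0.008 and 0.008 m and y of b18_mid in the frame of dock between -0.066 and -0.034 m and z of b18_mid in the frame of dock between 0.0625 and 0.0715 m and angle between b18_mid's own z axis and vertical below 0.1 rad and distance of each of b22_mid, b26_mid from where it was at the start of the episode below 0.015 m and horizontal distance between each of b22_mid, b26_mid and mat above 0.07 m and angle between each of b22_mid, b26_mid's own z axis and vertical below 0.15 rad) or (x of b22_mid in the frame of dock between -0.008 and 0.008 m and y of b22_mid in the frame of dock between -0.016 and 0.016 m and z of b22_mid in the frame of dock between 0.0625 and 0.0715 m and angle between b22_mid's own z axis and vertical below 0.1 rad and distance of each of b18_mid, b26_mid from where it was at the start of the episode below 0.015 m and horizontal distance between each of b18_mid, b26_mid and mat above 0.07 m and angle between each of b18_mid, b26_mid's own z axis and vertical below 0.15 rad) or (x of b26_mid in the frame of dock between -0.008 and 0.008 m and y of b26_mid in the frame of dock between 0.034 and 0.066 m and z of b26_mid in the frame of dock between 0.0625 and 0.0715 m and angle between b26_mid's own z axis and vertical below 0.1 rad and distance of each of b18_mid, b22_mid from where it was at the start of the episode below 0.015 m and horizontal distance between each of b18_mid, b22_mid and mat above 0.07 m and angle between each of b18_mid, b22_mid's own z axis and vertical below 0.15 rad))); the robot touches nothing.
It fails at once if a barrel pressed on the dock with more than 25 N (contact force between any of b18, b22, b26 and dock above 25 N).
It fails at once if the robot presses on the dock with more than 25 N (contact force between any of the fingers, the arm and dock above 25 N).
It fails at once if more than one barrel moved by over 20 mm (distance of each of b18_mid, b22_mid from where it was at the start of the episode above 0.02 m or distance of each of b22_mid, b26_mid from where it was at the start of the episode above 0.02 m or distance of each of b18_mid, b26_mid from where it was at the start of the episode above 0.02 m).
It fails at once if the cup or the travel case moved by over 20 mm (distance of any of cup, case from where it was at the start of the episode above 0.02 m).
It also fails if it takes over 58 s, if anything falls off the work surface, if the arm or the gripper's body presses on something with over 40 N, if the wrist force passes 120 N, or if a joint passes its speed limit or range.

## Working session

There is one attempt and no reset: what is moved stays moved. The work goes in short steps, Python scripts to look and compute and a tool call to move; the robot and the scene stay as the last step left them, time stands still between calls to the robot, and variables do not carry over. Pictures are saved under pics/ and viewed, at most 10 in all, crops included, and the job is handed in when it is done.

Besides the shell and the picture viewer there is one more tool, called after "Request:" as name(argument=value, ...), one argument or row to a line, values as JSON. send_rows: Moves the arm, as the interface text tells. Shifts and turns lie within -1 to 1; 1 stands for 0.2 m of shift or 90 degrees of turn. Its arguments: {"type":"object","properties":{"moves":{"type":"array","items":{"type":"array","items":{"type":"number"}}},"hand":{"type":"number"},"force":{"type":"number"}},"required":["moves"]}

```bash
mkdir -p pics; ls
python3 - <<'E'
from workcell import *
import cv2,numpy as np
for n in ("top","scene"):
    im=camera(n); cv2.imwrite(f"pics/{n}0.png",cv2.cvtColor(im,cv2.COLOR_RGB2BGR)); m=camera_model(n); print(n,{k:np.round(v,4).tolist() for k,v in m.items()})
o=get_obs(); print({k:np.round(v,3).tolist() for k,v in o.items()})
try: print(tip_extent)
except Exception as e: print(e)
E
```

```text
pics
top {'fx': 367.63, 'fy': 367.63, 'cx': 318.7801, 'cy': 202.1594, 'k1': 0.0068, 'R': [[0.0179, -0.9998, 0.0019], [-0.9826, -0.018, -0.1848], [0.1848, 0.0015, -0.9828]], 't': [-0.0371, 0.5152, 0.9185]}
scene {'fx': 399.1674, 'fy': 399.1674, 'cx': 318.4044, 'cy': 193.6673, 'k1': 0.0257, 'R': [[0.1725, 0.985, 0.0035], [0.4944, -0.0836, -0.8652], [-0.852, 0.151, -0.5014]], 't': [-0.0792, -0.1834, 1.5318]}
{'clock': 0.1, 'joint_positions': [1.08, 0.159, 1.598, 0.0, 1.386, -0.21], 'joint_velocities': [0.001, 0.0, -0.005, 0.001, -0.0, 0.001], 'joint_efforts': [0.0, -39.699, -33.234, -0.0, 0.004, 0.0], 'tool_pos': [0.159, 0.552, 0.404], 'ee_rot': [0.14, 0.99, -0.001, -0.0], 'ft_force': [-0.36, -0.576, -0.161], 'torque': [0.064, -0.001, 0.041], 'grasp_force': 0.0, 'gripper_width': 1.003}
0.1734
```

View pics/top0.png

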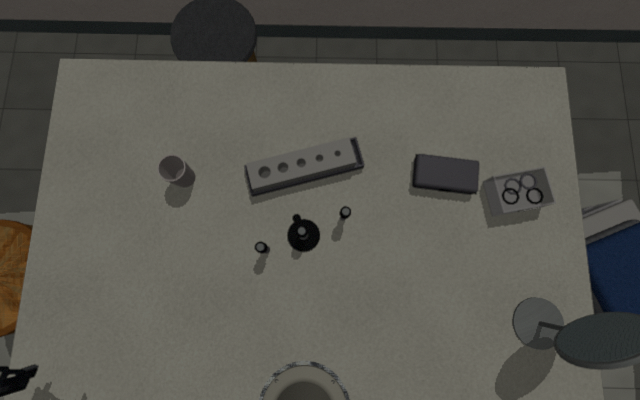

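View pics/scene0.png

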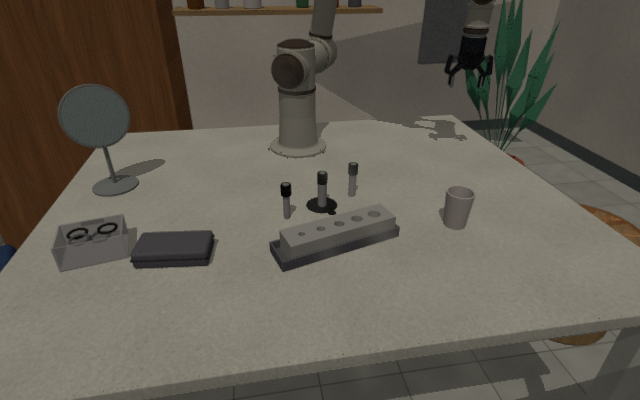

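The top view shows the mat at about (303,235) with a barrel on it at (302,231). The other two barrels are at (260,246) and (345,212). The dock runs from (247,178) to (362,150), with the large hole at the left, at (264,172). The cup is at (175,170) and the case at (446,174).

```bash
cat > h.py <<'E'
from workcell import *
import cv2,numpy as np
from scipy.spatial.transform import Rotation as Ro
def K(m): return np.array([[m["fx"],0,m["cx"]],[0,m["fy"],m["cy"]],[0,0,1]])
def ray(m,uv):
    n=cv2.undistortPoints(np.array(uv,float).reshape(-1,1,2),K(m),np.array([m["k1"],0,0,0])).reshape(-1,2)
    R=np.array(m["R"]); return -R.T@np.array(m["t"]), np.c_[n,np.ones(len(n))]@R
def cast(m,uv,z):
    c,d=ray(m,uv); return c+d*((z-c[2])/d[:,2])[:,None]
def proj(m,X):
    X=np.atleast_2d(X)
    return cv2.projectPoints(np.array(X,float),cv2.Rodrigues(np.array(m["R"]))[0],np.array(m["t"],float),K(m),np.array([m["k1"],0,0,0.]))[0].reshape(-1,2)
def shift(target,o=None):
    "world TCP target -> row shift units in tool axes"
    o=o or get_obs(); R=Ro.from_quat(o["ee_rot"])
    return np.round(R.inv().apply(np.array(target)-o["tool_pos"])/0.2,3)
E
python3 - <<'E'
from h import *
m=camera_model("top")
print("tops",cast(m,[(302,231),(260,246),(345,212)],.105).round(3).tolist())
print("mat",cast(m,[(303.5,235)],.001).round(3))
print("holes",cast(m,[(264,172),(283,167),(301,162),(319.5,158),(337.5,153.5)],.06).round(3).tolist())
w=camera_model("wrist"); R=np.array(w["R"]);c=-R.T@w["t"]; o=get_obs(); Q=Ro.from_quat(o["ee_rot"])
print("wrist cam in tool",Q.inv().apply(c-o["tool_pos"]).round(3),"cam axes in tool",Q.inv().apply(R).round(2).tolist(), w["fx"],w["cx"],w["cy"])
print(Q.as_matrix().round(3))
im=cv2.imread("pics/scene0.png"); c=im[150:245,270:410]; d=im=cv2.imread("pics/top0.png")[130:265,240:370]
cv2.imwrite("pics/crop.png",cv2.resize(np.vstack([cv2.resize(c,(560,380),interpolation=cv2.INTER_CUBIC)]),None,fx=1.4,fy=1.4,interpolation=cv2.INTER_CUBIC))
E
```

```text
tops [[0.433, 0.012, 0.105], [0.395, 0.112, 0.105], [0.482, -0.093, 0.105]]
mat [[0.433 0.012 0.001]]
holes [[0.592, 0.118, 0.06], [0.606, 0.068, 0.06], [0.621, 0.021, 0.06], [0.633, -0.028, 0.06], [0.646, -0.075, 0.06]]
wrist cam in tool [0.081 0.001 0.031] cam axes in tool [[0.0, 1.0, -0.0], [-0.95, 0.0, -0.32], [-0.32, 0.0, 0.95]] 307.401354669339 320.25178183342234 201.69792034281687
[[-0.961  0.277 -0.001]
 [ 0.277  0.961 -0.002]
 [ 0.    -0.002 -1.   ]]
```

View pics/crop.png

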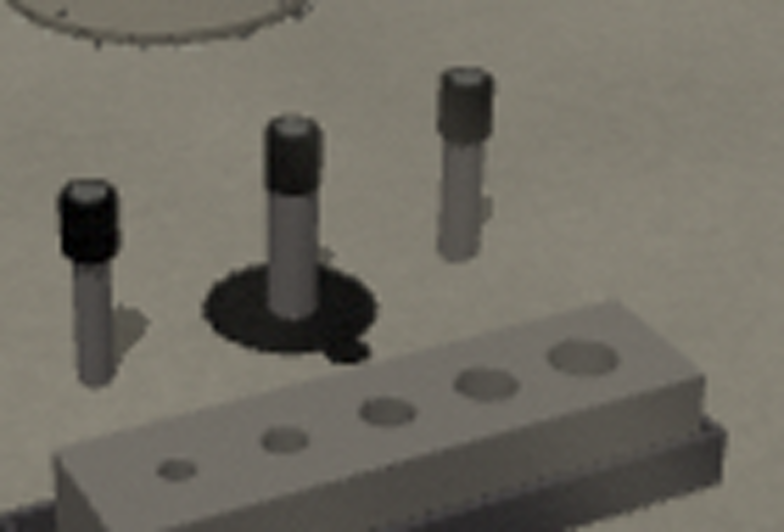

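The rod-to-collar width ratios in the crop are 51/56 ≈ 0.91 for the mat barrel, 41/54 ≈ 0.76 for the right one and 36/58 ≈ 0.62 for the left one. So the barrel on the mat is the 26 mm one. Its socket is the second largest, at about (0.606, 0.068). The hole spacing measures 50 mm, which matches the spec. I'll move above the mat and align the tool with the dock row.

Request:
send_rows(
  moves=[
    [-0.69, -0.74, 0, 0, 0, 0],
    [-0.69, -0.74, 0, 0, 0, 0],
    [-0.69, -0.74, 0, 0, 0, 0],
    [-0.69, -0.74, 0, 0, 0, 0],
    [-0.69, -0.74, 0, 0, 0, 0],
  ],
  hand=-1,
)

```text
clock: 0.6
tool_pos: [0.2527, 0.3685, 0.404]
ee_rot: [0.143, 0.99, -0.001, 0.0]
ft_force: [-0.2, 0.0, -0.3]
gripper_width: 0.998
grasp_force: 0.0
```

Request:
send_rows(
  moves=[
    [-0.69, -0.74, 0, 0, 0, 0],
    [-0.69, -0.74, 0, 0, 0, 0],
    [-0.69, -0.74, 0, 0, 0, 0],
    [-0.69, -0.74, 0, 0, 0, 0],
    [-0.69, -0.74, 0, 0, 0, 0],
  ],
)

```text
clock: 1.1
tool_pos: [0.3445, 0.1878, 0.4047]
ee_rot: [0.144, 0.99, -0.001, 0.001]
ft_force: [0.1, 1.0, 0.7]
gripper_width: 1.0
grasp_force: 0.0
```

Request:
send_rows(
  moves=[
    [-0.69, -0.74, 0, 0, 0, -0.352],
    [-0.69, -0.74, 0, 0, 0, -0.352],
    [-0.69, -0.74, 0, 0, 0, -0.352],
    [-0.69, -0.74, 0, 0, 0, -0.352],
    [-0.69, -0.74, 0, 0, 0, -0.352],
  ],
)

```text
clock: 1.6
tool_pos: [0.4348, 0.0103, 0.4045]
ee_rot: [-0.138, 0.99, 0.0, 0.0]
ft_force: [-0.3, -0.4, 0.3]
gripper_width: 0.999
grasp_force: 0.0
```

Run:
```python
from h import *
o=get_obs(); w=camera_model("wrist"); im=camera("wrist")
print(o["clock"],o["tool_pos"],Ro.from_quat(o["ee_rot"]).as_matrix().round(3).tolist(),o["joint_positions"],o["ft_force"])
import pickle; pickle.dump((o,w,im),open("w1.pkl","wb"))
cv2.imwrite("pics/w1.png",cv2.cvtColor(im,cv2.COLOR_RGB2BGR))
print(proj(w,[[.433,.012,.105],[.606,.068,.06]]))
```

```text
1.6 [0.4348199  0.01033762 0.40452867] [[-0.962, -0.273, 0.0], [-0.273, 0.962, 0.001], [-0.0, 0.0, -1.0]] [-2.55671771e-01 -2.21275162e-01  1.96790263e+00  5.04211658e-04
  1.39506021e+00 -2.10300167e+00] [-0.25263936 -0.44485311  0.28228557]
[[321.8015763  190.95210368]
 [326.58501954 320.42600915]]
```

View pics/w1.png

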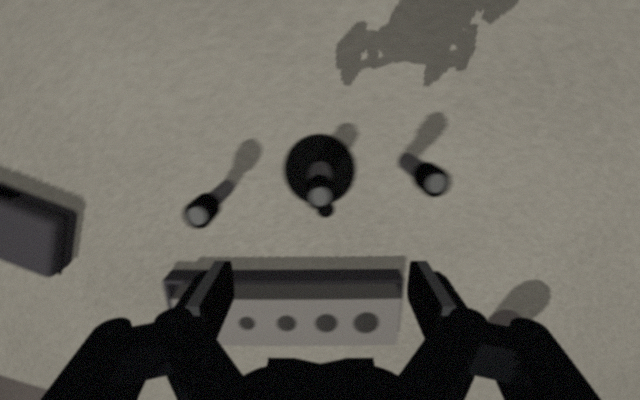

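The wrist view shows the mat barrel's collar top at (320,197). The 26 mm socket is second from the right at (326,323), with the 30 mm one at (366,322), 22 mm at (286,323) and 18 mm at (247,323). The predicted pixels agree within about 5 px. Next I'll refine both by contours.

```bash
cat >> h.py <<'E'
def blob(im,uv,r,dark,minA=20):
    "centroid, area of the dark/bright Otsu blob nearest uv in a window of half size r (4x upsampled)"
    u,v=int(uv[0]),int(uv[1]); g=cv2.cvtColor(im,cv2.COLOR_RGB2GRAY)[v-r:v+r,u-r:u+r]
    g=cv2.resize(g,None,fx=4,fy=4,interpolation=cv2.INTER_CUBIC)
    t,b=cv2.threshold(g,0,255,(cv2.THRESH_BINARY_INV if dark else cv2.THRESH_BINARY)|cv2.THRESH_OTSU)
    cs,_=cv2.findContours(b,cv2.RETR_LIST,cv2.CHAIN_APPROX_NONE); best=None
    for c in cs:
        if cv2.contourArea(c)<minA*16: continue
        e=cv2.fitEllipse(c); p=(np.array(e[0])+.5)/4-.5+[u-r,v-r]
        d=np.hypot(*(p-uv))
        if best is None or d<best[0]: best=(d,p,np.array(e[1])/4)
    return best
E
python3 - <<'E'
from h import *; import pickle
o,w,im=pickle.load(open("w1.pkl","rb"))
H=[]
for uv in [(247,323),(286,323),(326,323),(366,322)]:
    b=blob(im,uv,16,True); X=cast(w,[b[1]],.06)[0]; H.append(X); sc=np.linalg.norm(cast(w,[b[1]+[1,0]],.06)[0]-X); print(uv,b[1].round(2),(b[2]*sc*1e3).round(1),X.round(4))
print(np.linalg.norm(np.diff(H,axis=0),axis=1)); d=H[-1]-H[0]; print("row dir",d/np.linalg.norm(d))
for uv in [(320,197)]:
    b=blob(im,uv,11,False); print(b, cast(w,[b[1]],.105))
    g=cv2.cvtColor(im,cv2.COLOR_RGB2GRAY); print(g[180:216:2,306:336:2])
E
```

```text
(247, 323) [246.56 322.81] [15.8 20.1] [ 0.6376 -0.0275  0.06  ]
(286, 323) [286.21 322.87] [19.2 23.6] [0.6235 0.0204 0.06  ]
(326, 323) [325.94 322.7 ] [22.2 27.4] [0.6096 0.0682 0.06  ]
(366, 322) [365.69 322.26] [25.3 31.2] [0.5956 0.116  0.06  ]
[0.04994184 0.04975934 0.04982237]
row dir [-0.2806294  0.9598162  0.       ]
(np.float64(1.2871379593523014), array([318.71289253, 197.00885963]), array([18.77964401, 23.41842079])) [[0.43933243 0.0108703  0.105     ]]
[[ 14  18  19   3   1   0   5   5   7   6   9  17  17  15  22]
 [ 14  11   2  12   7  17   9   9   0   4  18   3   1   5   2]
 [  7   1  16  13  14   7   1   3   1   8  10  16   0   9   6]
 [ 12   0  16  20  14  27  32  35  35  32  17  16  16  10  17]
 [ 11  16  25  31  58  74  83  82  75  67  54  42  20  24  18]
 [  9  15  45  70  86  95 101  99  93  84  74  60  44  19  20]
 [ 18  41  64  81  96  99  99  97 100  93  85  72  52  25  18]
 [ 25  48  70  82 100  99 100 102  97  95  85  75  59  36   7]
 [ 31  52  76  86  97 100  99  98  94 102  90  80  63  44  16]
 [ 31  54  72  86  97 100  99  97 100  97  91  75  68  38  16]
 [ 39  55  70  79  94  97 103  98  98  97  86  72  55  36  47]
 [ 87  71  64  76  83  95 100  98 101  92  78  60  46  71  98]
 [107  94  68  59  69  87  91  94  90  75  56  26  38  78 111]
 [118 107  85  64  48  51  53  52  44  34  25  14  26  59 103]
 [132 131 115  98  78  58  25  20   9  14  16  14  19  50  96]
 [132 133 127 123 116  93  57   3  16  13  18  11   8  54  96]
 [131 129 126 135 126 102  60  28  19  20  22  15  27  67 109]
 [132 132 135 133 127 114  91  56  17  22  18  18  54  91 123]]
```

Request:
send_rows(
  moves=[
    [-0.022, -0.003, 0.423, 0, 0, 0],
    [-0.022, -0.003, 0.423, 0, 0, 0],
    [-0.022, -0.003, 0.423, 0, 0, 0],
    [-0.022, -0.003, 0.423, 0, 0, 0],
  ],
)

```text
clock: 2.05
tool_pos: [0.4386, 0.0126, 0.3204]
ee_rot: [-0.136, 0.991, 0.0, -0.0]
ft_force: [-0.0, -0.9, 1.0]
gripper_width: 0.999
grasp_force: 0.0
```

Run:
```python
from h import *
o=get_obs(); w=camera_model("wrist"); im=camera("wrist")
uv=proj(w,[[.4393,.0109,.105]])[0]; print(o["tool_pos"],uv)
b=blob(im,uv,22,False); X=cast(w,[b[1]],.105)[0]; print(b[1:],X, "size mm",b[2]*1e3*np.linalg.norm(cast(w,[b[1]+[1,0]],.105)[0]-X)); print(shift([X[0],X[1],.244],o))
cv2.imwrite("pics/w2.png",cv2.cvtColor(im,cv2.COLOR_RGB2BGR))
```

```text
[0.4385663  0.01261068 0.32043242] [316.41017627 230.38166398]
(array([315.78805161, 234.81024933]), array([36.92156982, 50.66457367])) [0.44246075 0.01135036 0.105     ] size mm [24.21093856 33.22277157]
[-0.017 -0.012  0.382]
```

View pics/w2.png

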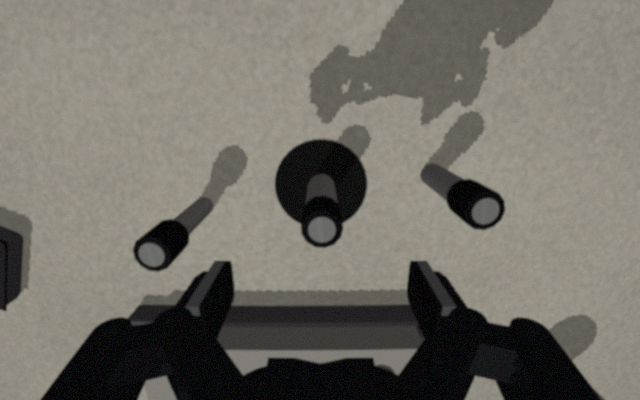

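The lit collar top is at about (322,230) here, between the open fingers. The Otsu blob had merged with the background, so I'll redo it in a tighter window.

Run:
```python
from h import *
w=camera_model("wrist"); o=get_obs(); im=cv2.cvtColor(cv2.imread("pics/w2.png"),cv2.COLOR_BGR2RGB)
g=cv2.GaussianBlur(cv2.cvtColor(im,cv2.COLOR_RGB2GRAY),(3,3),0); print(g[230,296:350:2],g[206:256:2,322])
b=(g>50).astype(np.uint8); n,l,s,c=cv2.connectedComponentsWithStats(b); k=l[230,322]; print(s[k],c[k]); X=cast(w,[c[k]],.105)[0]; print(X,shift([X[0],X[1],.244],o))
```

```text
[147 145 124  54  17  29  79 107 106 107 108 110 111 108 106 106 106 105
 106  96  50  15  26  92 141 143 140] [  8   7  10  14  19  57  99 107 108 108 108 108 108 110 111 112 110 108
  74  26  54 124 143 144 146]
[307 216  29  27 617] [321.46839546 229.21555916]
[0.43943249 0.01355857 0.105     ] [-0.002  0.006  0.389]
```

Request:
send_rows(
  moves=[
    [-0.002, 0.006, 0.2, 0, 0, 0],
    [-0.002, 0.006, 0.39, 0, 0, 0],
    [-0.002, 0.006, 0.39, 0, 0, 0],
    [-0.002, 0.006, 0.39, 0, 0, 0],
  ],
)

```text
clock: 2.5
tool_pos: [0.4395, 0.0131, 0.2441]
ee_rot: [-0.136, 0.991, -0.0, 0.001]
ft_force: [0.8, -0.2, 1.5]
gripper_width: 1.001
grasp_force: 0.0
```

Request:
send_rows(
  moves=[
    [0, 0, 0, 0, 0, 0],
    [0, 0, 0, 0, 0, 0],
    [0, 0, 0, 0, 0, 0],
    [0, 0, 0, 0, 0, 0],
    [0, 0, 0, 0, 0, 0],
  ],
  hand=1,
  force=50,
)

```text
clock: 3.0
tool_pos: [0.439, 0.013, 0.243]
ee_rot: [-0.136, 0.991, -0.0, 0.001]
ft_force: [-0.7, 0.5, 5.4]
gripper_width: 0.315
grasp_force: 48.9
```

Request:
send_rows(
  moves=[
    [0, 0, 0, 0, 0, 0],
    [0, 0, 0, 0, 0, 0],
    [0, 0, 0, 0, 0, 0],
    [0, 0, 0, 0, 0, 0],
    [0, 0, 0, 0, 0, 0],
  ],
)

```text
clock: 3.5
tool_pos: [0.4391, 0.013, 0.243]
ee_rot: [-0.136, 0.991, -0.0, 0.001]
ft_force: [-0.8, 1.2, 4.9]
gripper_width: 0.316
grasp_force: 48.9
```

Request:
send_rows(
  moves=[
    [0, 0, -0.25, 0, 0, 0],
    [0, 0, -0.5, 0, 0, 0],
    [-0.25, 0.01, -0.5, 0, 0, 0],
    [-0.5, 0.02, -0.5, 0, 0, 0],
    [-0.7, 0.02, -0.5, 0, 0, 0],
  ],
)

```text
clock: 4.0
tool_pos: [0.5741, 0.0553, 0.3433]
ee_rot: [-0.136, 0.991, -0.0, 0.001]
ft_force: [0.7, -0.3, -0.2]
gripper_width: 0.315
grasp_force: 49.4
```

Request:
send_rows(
  moves=[
    [-0.2, 0.015, 0, 0, 0, 0],
    [-0.4, 0.015, 0, 0, 0, 0],
    [-0.445, 0.015, 0, 0, 0, 0],
    [-0.445, 0.015, 0, 0, 0, 0],
    [-0.445, 0.015, 0, 0, 0, 0],
  ],
)

```text
clock: 4.5
tool_pos: [0.6565, 0.0811, 0.3417]
ee_rot: [-0.136, 0.991, 0.0, -0.001]
ft_force: [-0.1, 0.3, -1.2]
gripper_width: 0.313
grasp_force: 49.4
```

Run:
```python
from h import *; import pickle
o=get_obs(); w=camera_model("wrist"); im=camera("wrist"); pickle.dump((o,w,im),open("w3.pkl","wb"))
cv2.imwrite("pics/w3.png",cv2.cvtColor(im,cv2.COLOR_RGB2BGR)); print(o["clock"],o["tool_pos"],o["ft_force"],o["gripper_width"])
H=np.array([.6096,.0682,.06]); d=np.array([-.2806,.9598,0])
for k in (-2,-1,0,1):
    uv=proj(w,[H+d*.05*k])[0]; b=blob(im,uv,24,True)
    if b: X=cast(w,[b[1]],.06)[0]; print(k,uv.round(1),b[1].round(2),(b[2]*1e3*np.linalg.norm(cast(w,[b[1]+[1,0]],.06)[0]-X)).round(1),X.round(4))
```

```text
4.5 [0.65651479 0.08108228 0.34165263] [-0.098449    0.28762119 -1.21738204] 0.31263730661249267
-2 [197.3 143.7] [200.05 143.58] [19.1 21.7] [ 0.637  -0.0256  0.06  ]
-1 [258.1 142.5] [260.62 142.77] [23.6 25.3] [0.6233 0.0223 0.06  ]
0 [319.8 141.7] [326.77 140.65] [33.  39.9] [0.6073 0.0734 0.06  ]
1 [381.5 141.1] [378.71 137.95] [40.1 46.3] [0.5938 0.1132 0.06  ]
```

View pics/w3.png

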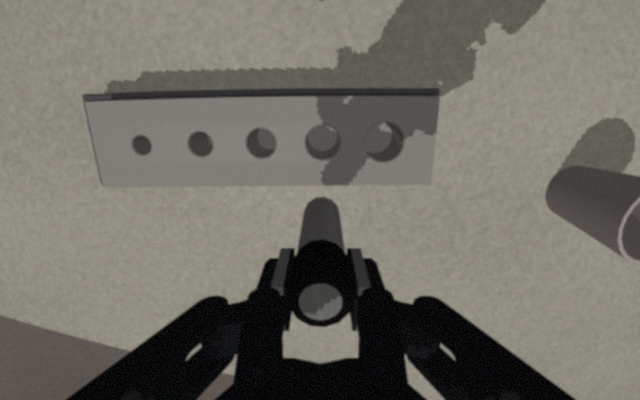

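The 26 mm socket is at about (322,141), partly in the arm's shadow. The unshaded ones are at (142,145), (200,144) and (261,143). The held rod's foot outline has its top at v≈197 and its sides at about u=301 and 342. I'll extrapolate the 26 mm hole from the clean ones and compare the foot with its prediction.

Run:
```python
from h import *; import pickle
o,w,im=pickle.load(open("w3.pkl","rb"))
P=[]
for uv in [(142,145),(200,144),(261,143)]:
    b=blob(im,uv,24,True); X=cast(w,[b[1]],.06)[0]; P.append(X); print(b[1].round(1),X.round(4))
P=np.array(P); s=np.polyfit([0,1,2],P,1); H=s[0]*3+s[1]; print("extrap",H,proj(w,[H]),"eye",cast(w,[(322.5,141.5)],.06))
T=Ro.from_quat(o["ee_rot"]); a=np.linspace(0,2*np.pi,73)
for r,z in ((.012,.2435),(.013,.2425)):
    c=o["tool_pos"]+T.apply(np.c_[r*np.cos(a),r*np.sin(a),0*a+z]); q=proj(w,c); print("foot pred",q.min(0),q.max(0), c[:,2].mean())
g=cv2.GaussianBlur(cv2.cvtColor(im,cv2.COLOR_RGB2GRAY),(3,3),0); print(g[188:210,321]); print(g[212,294:350]); print(g[140,296:350]); print(g[116:166,322])
```

```text
[141.4 144.7] [ 0.6507 -0.0733  0.06  ]
[200.  143.6] [ 0.637  -0.0256  0.06  ]
[260.6 142.8] [0.6233 0.0223 0.06  ]
extrap [0.60954544 0.06998895 0.06      ] [[321.92481672 142.19083594]] eye [[0.60888607 0.07028608 0.06      ]]
foot pred [303.31445722 198.92273255] [335.81844535 229.31050596] 0.09815321256662589
foot pred [301.88495581 198.03469195] [337.24401715 231.07526216] 0.09915323309086872
[143 143 144 144 143 143 142 138 123  95  70  58  54  54  54  54  54  55
  56  56  54  53]
[146 146 147 146 145 144 143 143 137 118  90  67  57  55  55  55  53  52
  54  53  53  54  54  54  54  54  52  53  55  56  57  57  57  57  58  60
  61  60  58  57  57  57  58  67  86 112 132 142 143 141 140 141 142 143
 143 145]
[128 129 129 128 128 128 127 123 111  92  75  69  73  80  84  84  84  84
  84  83  83  83  83  84  83  84  84  84  84  84  84  83  83  84  83  83
  84  83  82  78  71  64  61  64  70  76  82  84  83  83  83  83  82  82]
[ 85  87  90  97 102 102  98  94  91  89  86  83  83  84  84  84  84  84
  84  84  84  84  84  84  84  83  83  83  83  83  84  84  83  82  77  69
  62  59  59  59  59  61  68  83 101 116 123 125 124 124]
```

The rod width is 34.8 px against 35.4 px predicted, which confirms the 26 mm barrel. The foot sits about 1 mm off the tool axis. I'll move over the hole, lower the grip force, and descend gently.

Request:
send_rows(
  moves=[
    [0.2, 0.006, 0, 0, 0, 0],
    [0.238, 0.006, 0.06, 0, 0, 0],
    [0.238, 0.006, 0.14, 0, 0, 0],
    [0.238, 0.006, 0.17, 0, 0, 0],
    [0.238, 0.006, 0.17, 0, 0, 0],
  ],
  force=20,
)

```text
clock: 5.05
tool_pos: [0.6108, 0.0696, 0.3068]
ee_rot: [-0.136, 0.991, 0.0, -0.001]
ft_force: [0.8, 0.8, -0.9]
gripper_width: 0.313
grasp_force: 49.4
```

Request:
send_rows(
  moves=[
    [0, 0, 0.005, 0, 0, 0],
    [0, 0, 0.01, 0, 0, 0],
    [0, 0, 0.015, 0, 0, 0],
    [0, 0, 0.015, 0, 0, 0],
  ],
)

```text
clock: 5.45
tool_pos: [0.6113, 0.0697, 0.3052]
ee_rot: [-0.136, 0.991, -0.0, 0.0]
ft_force: [-0.7, -0.2, -0.6]
gripper_width: 0.313
grasp_force: 49.4
```

Request:
send_rows(
  moves=[
    [0, 0, 0.005, 0, 0, 0],
    [0, 0, 0.01, 0, 0, 0],
    [0, 0, 0.015, 0, 0, 0],
    [0, 0, 0.015, 0, 0, 0],
  ],
  hand=1,
  force=20,
)

```text
clock: 5.85
tool_pos: [0.611, 0.0696, 0.3019]
ee_rot: [-0.136, 0.991, 0.0, -0.0]
ft_force: [-0.8, 0.0, -0.8]
gripper_width: 0.32
grasp_force: 49.4
```

Request:
send_rows(
  moves=[
    [0, 0, 0.005, 0, 0, 0],
    [0, 0, 0.005, 0, 0, 0],
  ],
)

```text
clock: 6.05
tool_pos: [0.611, 0.0697, 0.301]
ee_rot: [-0.136, 0.991, 0.0, -0.0]
ft_force: [0.2, 0.3, -0.6]
gripper_width: 0.315
grasp_force: 49.4
```

Request:
send_rows(
  moves=[
    [0, 0, 0.005, 0, 0, 0],
    [0, 0, 0.01, 0, 0, 0],
    [0, 0, 0.01, 0, 0, 0],
  ],
)

```text
clock: 6.35
tool_pos: [0.611, 0.0696, 0.2989]
ee_rot: [-0.136, 0.991, 0.0, -0.0]
ft_force: [-1.0, -0.3, -0.7]
gripper_width: 0.315
grasp_force: 49.4
```

Request:
send_rows(
  moves=[
    [0, 0, 0.005, 0, 0, 0],
    [0, 0, 0.01, 0, 0, 0],
    [0, 0, 0.01, 0, 0, 0],
  ],
)

```text
clock: 6.65
tool_pos: [0.611, 0.0696, 0.2969]
ee_rot: [-0.136, 0.991, 0.0, -0.0]
ft_force: [0.6, 0.3, -0.4]
gripper_width: 0.315
grasp_force: 49.4
```

The foot is about 6 mm below the strip top with no force, so it's in the hole. I'll continue down.

Request:
send_rows(
  moves=[
    [0, 0, 0.01, 0, 0, 0],
    [0, 0, 0.02, 0, 0, 0],
    [0, 0, 0.03, 0, 0, 0],
    [0, 0, 0.04, 0, 0, 0],
    [0, 0, 0.04, 0, 0, 0],
  ],
)

```text
clock: 7.15
tool_pos: [0.6109, 0.0697, 0.2886]
ee_rot: [-0.136, 0.991, 0.0, -0.0]
ft_force: [-0.4, 0.4, -1.2]
gripper_width: 0.317
grasp_force: 49.4
```

Request:
send_rows(
  moves=[
    [0, 0, 0.01, 0, 0, 0],
    [0, 0, 0.02, 0, 0, 0],
    [0, 0, 0.03, 0, 0, 0],
    [0, 0, 0.03, 0, 0, 0],
  ],
)

```text
clock: 7.55
tool_pos: [0.6109, 0.0696, 0.2826]
ee_rot: [-0.136, 0.991, 0.0, -0.0]
ft_force: [-0.4, 0.0, -0.6]
gripper_width: 0.314
grasp_force: 49.4
```

Foot at about z = 0.040, still no force.

Request:
send_rows(
  moves=[
    [0, 0, 0.01, 0, 0, 0],
    [0, 0, 0.02, 0, 0, 0],
    [0, 0, 0.03, 0, 0, 0],
    [0, 0, 0.04, 0, 0, 0],
    [0, 0, 0.04, 0, 0, 0],
  ],
)

```text
clock: 8.05
tool_pos: [0.6109, 0.0696, 0.2746]
ee_rot: [-0.136, 0.991, 0.0, -0.0]
ft_force: [-1.1, -0.4, -1.7]
gripper_width: 0.314
grasp_force: 49.4
```

Request:
send_rows(
  moves=[
    [0, 0, 0.01, 0, 0, 0],
    [0, 0, 0.02, 0, 0, 0],
    [0, 0, 0.03, 0, 0, 0],
    [0, 0, 0.04, 0, 0, 0],
    [0, 0, 0.04, 0, 0, 0],
  ],
)

```text
clock: 8.55
tool_pos: [0.6109, 0.0697, 0.2667]
ee_rot: [-0.136, 0.991, 0.0, -0.0]
ft_force: [0.8, -0.5, -0.0]
gripper_width: 0.315
grasp_force: 49.4
```

Request:
send_rows(
  moves=[
    [0, 0, 0.01, 0, 0, 0],
    [0, 0, 0.02, 0, 0, 0],
    [0, 0, 0.02, 0, 0, 0],
  ],
)

```text
clock: 8.85
tool_pos: [0.6109, 0.0697, 0.2627]
ee_rot: [-0.136, 0.991, 0.0, -0.0]
ft_force: [0.3, -0.1, -0.8]
gripper_width: 0.313
grasp_force: 49.4
```

Request:
send_rows(
  moves=[
    [0, 0, 0.005, 0, 0, 0],
    [0, 0, 0.01, 0, 0, 0],
    [0, 0, 0.01, 0, 0, 0],
  ],
)

```text
clock: 9.15
tool_pos: [0.611, 0.0696, 0.2609]
ee_rot: [-0.136, 0.991, 0.0, -0.0]
ft_force: [0.2, -0.1, 1.3]
gripper_width: 0.318
grasp_force: 49.4
```

Request:
send_rows(
  moves=[
    [0, 0, 0.005, 0, 0, 0],
    [0, 0, 0.0075, 0, 0, 0],
    [0, 0, 0.0075, 0, 0, 0],
  ],
)

```text
clock: 9.45
tool_pos: [0.611, 0.0697, 0.2595]
ee_rot: [-0.136, 0.991, 0.0, -0.0]
ft_force: [0.3, 0.6, -0.9]
gripper_width: 0.315
grasp_force: 49.4
```

Request:
send_rows(
  moves=[
    [0, 0, 0.004, 0, 0, 0],
    [0, 0, 0.004, 0, 0, 0],
  ],
)

```text
clock: 9.65
tool_pos: [0.611, 0.0696, 0.2587]
ee_rot: [-0.136, 0.991, 0.0, -0.0]
ft_force: [0.7, 1.1, -0.3]
gripper_width: 0.311
grasp_force: 49.4
```

Request:
send_rows(
  moves=[
    [0, 0, 0.003, 0, 0, 0],
    [0, 0, 0.003, 0, 0, 0],
  ],
)

```text
clock: 9.85
tool_pos: [0.6111, 0.0696, 0.2582]
ee_rot: [-0.136, 0.991, -0.0, 0.0]
ft_force: [0.4, 1.3, -0.4]
gripper_width: 0.314
grasp_force: 49.4
```

Request:
send_rows(
  moves=[
    [0, 0, 0.003, 0, 0, 0],
    [0, 0, 0.003, 0, 0, 0],
  ],
)

```text
clock: 10.05
tool_pos: [0.6112, 0.0697, 0.2581]
ee_rot: [-0.136, 0.991, -0.0, 0.0]
ft_force: [-1.4, 0.3, 2.5]
gripper_width: 0.32
grasp_force: 49.5
```

Request:
send_rows(
  moves=[
    [0, 0, 0.002, 0, 0, 0],
    [0, 0, 0.002, 0, 0, 0],
  ],
)

```text
clock: 10.25
tool_pos: [0.6113, 0.0697, 0.2581]
ee_rot: [-0.136, 0.991, -0.0, 0.0]
ft_force: [-2.1, 0.4, 4.6]
gripper_width: 0.311
grasp_force: 49.8
```

The floor contact is at the expected height (TCP 0.258), with 4.6 N. I'll release and rise.

Request:
send_rows(
  moves=[
    [0, 0, 0, 0, 0, 0],
    [0, 0, 0, 0, 0, 0],
    [0, 0, 0, 0, 0, 0],
    [0, 0, 0, 0, 0, 0],
    [0, 0, 0, 0, 0, 0],
  ],
  hand=-1,
)

```text
clock: 10.75
tool_pos: [0.6111, 0.0696, 0.2571]
ee_rot: [-0.136, 0.991, 0.0, -0.0]
ft_force: [0.2, 0.4, -0.3]
gripper_width: 1.002
grasp_force: 0.0
```

Request:
send_rows(
  moves=[
    [0, 0, 0, 0, 0, 0],
    [0, 0, -0.05, 0, 0, 0],
    [0, 0, -0.2, 0, 0, 0],
    [0, 0, -0.4, 0, 0, 0],
    [0, 0, -0.5, 0, 0, 0],
  ],
)

```text
clock: 11.25
tool_pos: [0.6119, 0.0696, 0.3621]
ee_rot: [-0.136, 0.991, -0.001, 0.003]
ft_force: [0.1, -0.2, 0.4]
gripper_width: 1.001
grasp_force: 0.0
```

Request:
send_rows(
  moves=[
    [0.25, 0, 0, 0, 0, 0],
    [0.5, 0, 0, 0, 0, 0],
    [0.5, 0, 0, 0, 0, 0],
    [0.5, 0, 0, 0, 0, 0],
  ],
)

```text
clock: 11.65
tool_pos: [0.5138, 0.0427, 0.3577]
ee_rot: [-0.135, 0.991, -0.0, 0.0]
ft_force: [0.8, 0.4, 0.6]
gripper_width: 0.999
grasp_force: 0.0
```

Run:
```python
from h import *
im=camera("scene"); o=get_obs(); print(o["clock"],o["tool_pos"],o["ft_force"],o["gripper_width"])
m=camera_model("scene")
print(proj(m,[[.6096,.070,.120],[.6096,.070,.06],[.6096,.070,.088]]).round(1))
cv2.imwrite("pics/end.png",cv2.cvtColor(cv2.resize(im[110:290,240:480],(720,540),interpolation=cv2.INTER_CUBIC),cv2.COLOR_RGB2BGR))
```

```text
11.7 [0.51503879 0.04266786 0.35845357] [-0.08041374 -0.59038989  1.03917949] 0.9980521629884975
[[357.9 197.1]
 [356.7 217.9]
 [357.2 208.3]]
```

View pics/end.png

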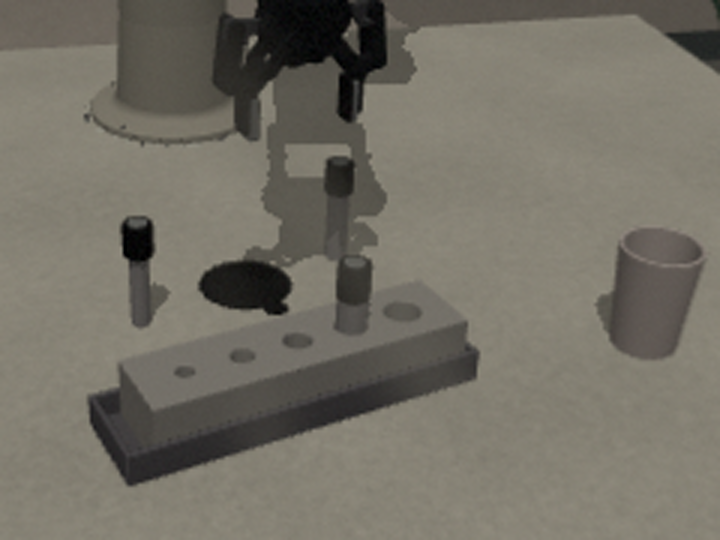

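The barrel stands upright in the 26 mm socket. In the crop its collar spans (354,258–302), which is v≈196–211 in the full picture, as predicted for fully home. The other barrels and the cup are undisturbed and the gripper is clear.

```bash
python3 -c "
from workcell import *
print(hand_in())"
```

```text
the job is handed in; nothing more can be done
None
```

I put the 26 mm barrel from the mat in its matching socket, fully home on the floor with about 5 N at contact, released it, and handed the job in at about 12 s; the hand-in gave no verdict.

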